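Tighten the retaining ring under a blender jar with a pin spanner

TASK

The retaining ring on the upturned blender jar is loose: take the pin spanner from its wooden holder, seat both its pins fully in two opposite holes of the ring, and turn the ring clockwise (seen from above) until it is home against its stop. Lower and turn the spanner gently, feeling for the holes and for the stop and never forcing it, turn the ring only with the spanner, then stand the spanner back in its holder, let go of it, and leave the crockery and the spice jar alone.

Things in the scene. Friction and masses are not known exactly. Their poses are not given: they have to be found in the camera images.
- spanner_grip (a point): Centre of the grip of the loose upright two-pin spanner (about 0.2 kg), z up. The black grip is an upright bar 30 mm (x) by 16 mm (y), 70 mm high, this point half-way up: take it from above across its 16 mm. Below it is a steel crossbar 74 mm long (x), 22 mm wide, 10 mm thick, its top 35 mm and underside 45 mm below this point.
- spanner_tips (a point): Point on the spanner midway between the ends of its two pins, 55 mm below the centre of the grip; same axes. The round pins are 6 mm thick, tapered at the end, and stick down 10 mm from the crossbar, 26 mm either side of the middle along x (52 mm apart).
- ring_face (a point): Centre of the upper face of the level steel retaining ring, 150 mm above the table: 76 mm outside, 36 mm bore, 12 mm thick, eight 8 mm square through holes 45 degrees apart on a 52 mm circle. With the pins fully in (10 mm deep) the crossbar rests on the face. The drive coupling in the bore stays 4 mm below the face. This point's axes are the jar's and do NOT tell where the holes are.
- ring (a joint): Turn of the ring, rad: grows clockwise seen from above; loose at the start (0.30 to 0.55), firm stop at 1.20 (1.15 is home). It does NOT tell where the holes are: see them, or feel for them by resting the pins lightly on the face and turning. The ring resists turning with about 0.3 N m, steeply more at the stop; a touch under 8 N does not drag it.
- jar_base (a point): Centre of the underside, on the table, of the fixed grey cradle (160 mm across) that holds the clear blender jar upside down; the ring is on top of the jar, on this axis. The jar's black side handle sticks out 101 mm from the axis along this point's x; its top is 35 mm below the ring face.
- holder_slot (a point): Centre of the top face of the fixed wooden spanner holder: a block 110 mm (x) by 60 mm (y), 30 mm high, with a slot 68 mm (x) by 12 mm (y), 16 mm deep. The spanner stands with its pins in the slot and its crossbar along it on the top face (either way round), pin ends 10 mm below this point.
- tumbler_mid (a point): Clear plastic tumbler, 68 mm across, 100 mm tall; point on its axis half-way up. Leave alone.
- bowl_mid (a point): White bowl, 110 mm across, 50 mm tall; point on its axis half-way up. Leave alone.
- spice_mid (a point): Closed glass spice jar with a red lid, 56 mm across, 85 mm tall; point on its axis half-way up. Leave alone.
Mind the look-alikes: they are no part of the job. Leave any blue or red look-alike of the part that bears spanner_grip alone. Of the things that look like the part that bears holder_slot, the middle-sized one is meant.

How it is judged:
By the outcome, as a careful person would: the job done as asked, in the order asked, and still so for the second after the job is handed in, with the robot touching nothing.
It also fails if it takes over 72 s, if anything falls off the work surface, if the arm or the gripper's body presses on something with over 40 N, if the wrist force passes 120 N, or if a joint passes its speed limit or range.

ROBOT

A 6-joint arm with a two-finger parallel gripper is mounted at the origin on the work surface. World frame = base frame: x ahead of the robot, y to its left, z up, the work surface at z = 0. Lengths are in m, angles in rad, forces in N, time in s.
With the tool pointing down it reaches from about 0.425 to 1.125 m from the base axis. Payload 14.9 kg.
Tool frame: the origin (TCP) lies midway between the tips of the shut fingers; the grasp point (between the pads) lies 19 mm behind it; x points along the fingers, y is the direction in which the jaws open and shut, and the axes are right-handed (so a half turn about x gives the same grasp; the last joint's range is limited). The gripper opens to 91 mm and grips with 3 to 60 N. Pads are 32 mm wide; open, the fingers measure 118 mm over their backs; the gripper's body (76 mm by 178 mm) begins 60 mm behind the grasp point.
Start: joints at [1.226, 0.379, 1.734, -0, 1.028, -0.033], TCP at [0.215, 0.666, 0.214] pointing down, gripper open.
Joint ranges: [-2.77, 2.77], [-0.74, 2.19], [0, 2.66], [-1.06, 4.2], [0.31, 2.87], [-3.08, 3.08]. Speed limits (rad/s): [1.89, 1.89, 2.39, 3.14, 3.14, 3.14].

INTERFACE

Orientations are given as a unit quaternion [w, x, y, z].
In Python, from workcell import arm gives the robot as it stands. The module is installed in compiled form; this text tells all that it offers. Calls block until the motion is done:
- arm.move_to(position, orientation): joint-space move of the TCP to a pose.
- arm.move_l(position, rotation=None, vel=0.15, until_force=None): straight line of the TCP; rotation=None keeps the orientation; vel is the mean speed in m/s. With until_force (N) it stops when the force on the tool has changed by that much, and returns True; else False.
- arm.goto_joints(angles): joint-space move.
- arm.gripper_open() and arm.clamp(): open the fingers fully, or close them until they stop; the grip force is fixed at half the most.
- arm.dwell(seconds).
- arm.solve_ik(position, orientation): joint angles nearest the present ones, or None.
- arm.snapshot(name): name is "scene" or "top" or "wrist"; returns a dict with "color" (480x640x3 uint8, blue, green, red), "fx", "fy", "cx", "cy" (pixels), "R" (3x3) and "t" (3): a world point X has camera coordinates R X + t. Camera axes: x right, y down, z forward; pixel columns grow to the right and rows downward; lengths in m; the calibration is good to about 2 mm. The wrist camera is an equidistant fisheye: a pixel r from the principal point sees the ray r / f radians off the axis. A picture is of the moment at which its call begins. There is no depth.
A pose or a line that the arm cannot do raises arm.MotionError and nothing moves.
- arm.sign_off(): hands the job in, once; it reports no verdict.
Readings, each from a call of its own:
- arm.current_t(): time.
- arm.current_qpos(): joint angles.
- arm.current_joint_vel(): joint speeds.
- arm.current_joint_efforts(): joint torques, N m.
- arm.current_tool_pos(): TCP position.
- arm.current_ee_rot(): TCP orientation.
- arm.current_wrist_force(): force on the tool from outside, world axes, zero at the start.
- arm.current_moment(): the same for the moment, N m.
- arm.current_width(): opening from 0.0 (shut) to 1.0 (fully open).
Only numpy, scipy, OpenCV 4.12 (cv2) and the standard library are available. Lean on these libraries where they do the work, as an engineer would, in place of code of your own. Each camera call takes 0.05 s, during which the arm holds its last target.

## Working session

There is one attempt and no reset: what is moved stays moved. The work goes in short steps, each a Python script; the robot and the scene stay as the last script left them, time stands still between calls to the robot, and variables do not carry over. Pictures are saved under pics/ and viewed, and the job is handed in when it is done.

```bash
mkdir -p pics; ls
python3 - <<'E'
from workcell import arm
import cv2, numpy as np
for n in ["scene","top","wrist"]:
    s=arm.snapshot(n); cv2.imwrite(f"pics/{n}0.png",s["color"])
    print(n,s["fx"],s["fy"],s["cx"],s["cy"],np.round(s["R"],4).tolist(),np.round(s["t"],4).tolist())
print(arm.current_t(),arm.current_ee_rot(),arm.current_tool_pos())
E
```

```text
pics
scene 478.03803579652225 478.03803579652225 324.3056411181194 238.17169374178243 [[0.5234, 0.8518, 0.0225], [0.5036, -0.288, -0.8145], [-0.6873, 0.4376, -0.5797]] [-0.2134, -0.2609, 1.7047]
top 568.9545026772793 568.9545026772793 318.49280062331195 238.94333866103338 [[-0.014, -0.9998, -0.0135], [-0.9975, 0.0149, -0.0698], [0.0699, 0.0125, -0.9975]] [-0.0902, 0.6158, 1.4719]
wrist 371.64829954431775 371.64829954431775 325.2171989180846 240.75996272734724 [[0.3073, 0.9516, 0.0003], [0.9207, -0.2975, 0.2526], [0.2405, -0.0774, -0.9676]] [-0.7005, -0.0287, 0.3905]
0.15 [ 0.69847463  0.10950179  0.69859038 -0.11006375] [0.21462503 0.6659791  0.213453  ]
```

View pics/scene0.png

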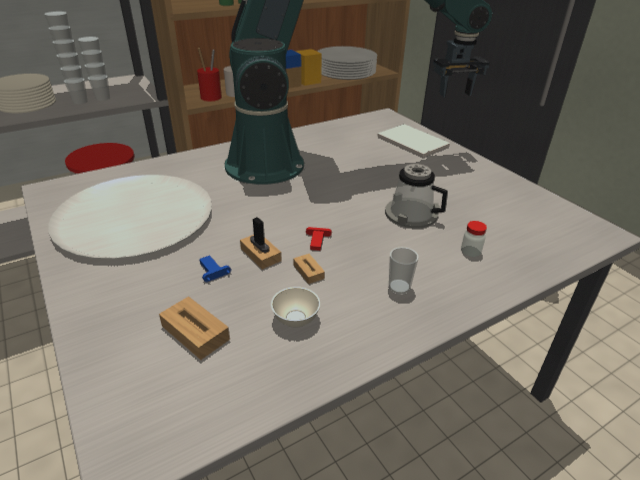

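View pics/top0.png

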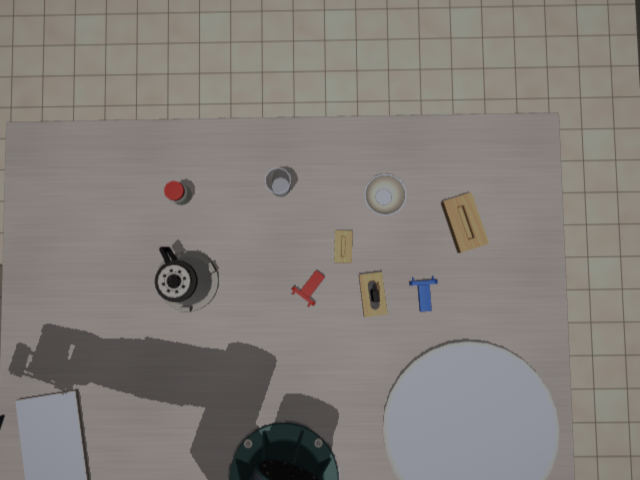

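View pics/wrist0.png

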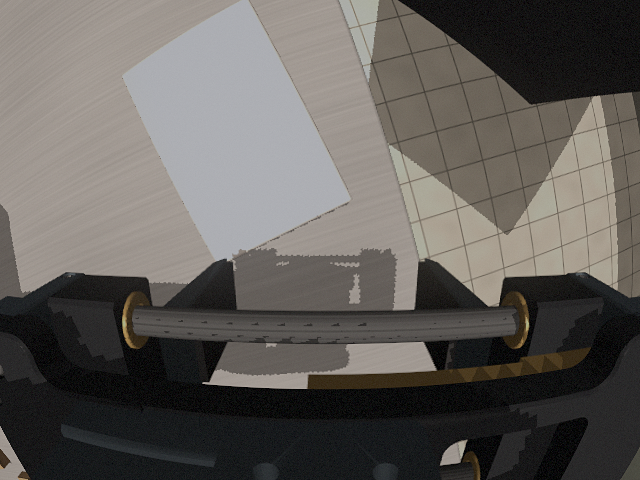

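```bash
cat > h.py <<'E'
import numpy as np, cv2
from workcell import arm
from scipy.spatial.transform import Rotation as Ro
def ray(s,u,v,fish=False):
    x=(u-s["cx"])/s["fx"]; y=(v-s["cy"])/s["fy"]
    if fish:
        r=np.hypot(x,y); d=np.array([x/r*np.sin(r),y/r*np.sin(r),np.cos(r)]) if r>1e-9 else np.array([0,0,1.])
    else: d=np.array([x,y,1.])
    R=np.array(s["R"]); t=np.array(s["t"])
    return -R.T@t, R.T@d
def onz(s,u,v,z,fish=False):
    c,d=ray(s,u,v,fish); return c+d*(z-c[2])/d[2]
def proj(s,X,fish=False):
    p=np.array(s["R"])@np.array(X)+np.array(s["t"])
    if fish:
        r=np.hypot(p[0],p[1]); th=np.arctan2(r,p[2]); return np.array([s["cx"]+s["fx"]*th*p[0]/r, s["cy"]+s["fy"]*th*p[1]/r])
    return np.array([s["cx"]+s["fx"]*p[0]/p[2], s["cy"]+s["fy"]*p[1]/p[2]])
def quat(yaw_y):
    """tool x down; tool y (jaw) at angle yaw_y in world xy"""
    x=np.array([0,0,-1.]); y=np.array([np.cos(yaw_y),np.sin(yaw_y),0]); z=np.cross(x,y)
    q=Ro.from_matrix(np.c_[x,y,z]).as_quat(); return np.array([q[3],q[0],q[1],q[2]])
def yaw_now():
    q=arm.current_ee_rot(); m=Ro.from_quat([q[1],q[2],q[3],q[0]]).as_matrix(); return np.arctan2(m[1,1],m[0,1])
E
python3 - <<'E'
from h import *
s=arm.snapshot("top");im=s["color"]
a=cv2.resize(im[230:330,120:220],None,fx=4,fy=4,interpolation=cv2.INTER_CUBIC)
b=cv2.resize(im[180:330,290:490],None,fx=4,fy=4,interpolation=cv2.INTER_CUBIC)
cv2.imwrite("pics/c1.png",a);cv2.imwrite("pics/c2.png",b)
print("ring",onz(s,176,281,.15),"holder",onz(s,373,293,.03), "grip",onz(s,375,291,.1))
E
```

```text
ring [0.50960003 0.24146947 0.15      ] holder [ 0.47147026 -0.23831041  0.03      ] grip [ 0.47813385 -0.23763687  0.1       ]
```

View pics/c1.png

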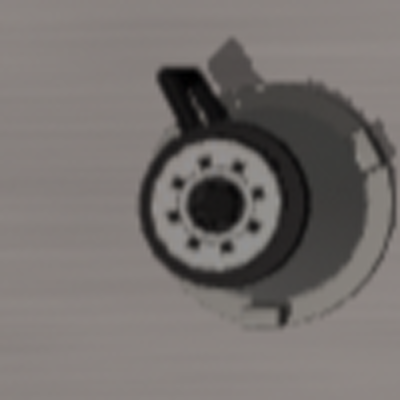

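View pics/c2.png

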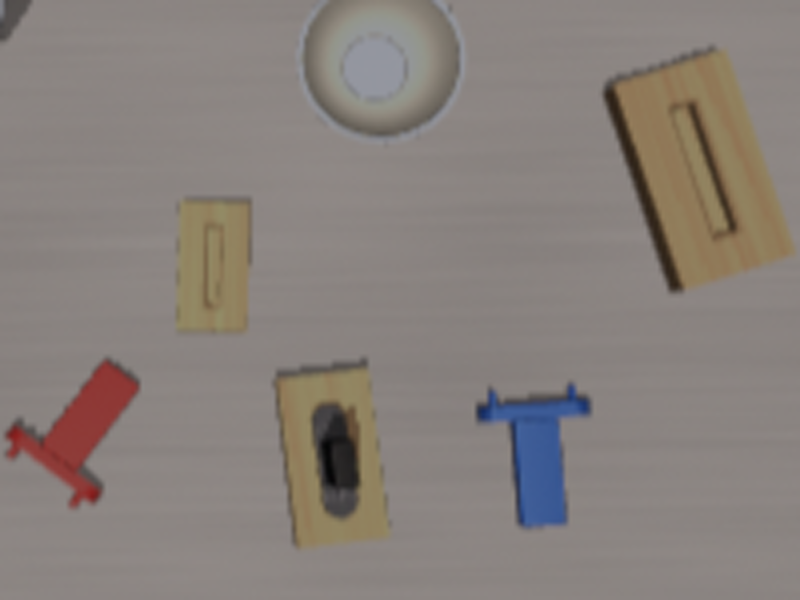

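Run:
```python
from h import *
s=arm.snapshot("wrist");R=np.array(s["R"]);t=np.array(s["t"])
q=arm.current_ee_rot();M=Ro.from_quat([q[1],q[2],q[3],q[0]]).as_matrix()
print("cam in tool",M.T@(-R.T@t-arm.current_tool_pos()),"axes(cols) in tool\n",np.round(M.T@R.T,3))
print("yaw",yaw_now(), "tcp px",proj(s,arm.current_tool_pos(),True))
s=arm.snapshot("top");im=s["color"]
# holes
hsv=cv2.cvtColor(im,cv2.COLOR_BGR2HSV)
W=((hsv[...,1]>90)&(hsv[...,0]<28)&(hsv[...,0]>8)&(hsv[...,2]>100)).astype(np.uint8)
n,l,st,ce=cv2.connectedComponentsWithStats(W)
for i in range(1,n):
    if st[i,4]>200 and st[i,1]>150:
        r=cv2.minAreaRect(np.argwhere(l==i)[:,::-1].astype(np.float32)); b=cv2.boxPoints(r)
        P=np.array([onz(s,u,v,.03)[:2] for u,v in b]); print(np.round(ce[i]),P.mean(0),np.linalg.norm(P[1]-P[0]),np.linalg.norm(P[2]-P[1]),np.degrees(np.arctan2(*(P[1]-P[0])[::-1])),np.degrees(np.arctan2(*(P[2]-P[1])[::-1])))
g=cv2.resize(cv2.cvtColor(im,cv2.COLOR_BGR2GRAY)[255:310,150:205],None,fx=8,fy=8,interpolation=cv2.INTER_CUBIC)
D=(g<80).astype(np.uint8)
n,l,st,ce=cv2.connectedComponentsWithStats(D)
C=[]
for i in range(1,n):
    if 40<st[i,4]<1500:
        u,v=(ce[i]+.5)/8-.5+[150,255]; p=onz(s,u,v,.15); C.append(p[:2]); print("hole",st[i,4],u,v,p[:2])
C=np.array(C);
print(C.mean(0))
```

```text
cam in tool [-0.17188597  0.00056928 -0.07052904] axes(cols) in tool
 [[-0.001 -0.253  0.968]
 [ 1.    -0.001  0.001]
 [ 0.001  0.968  0.253]]
yaw 1.2589878683434148 tcp px [323.77207787 290.54012117]
[464. 223.] [ 0.65262087 -0.48170624] 0.07370465195190358 0.13822411619419003 -72.37881093810677 -163.54056899916853
hole 387 170.77761627906978 270.28795219638243 [0.5353685  0.25411178]
hole 388 179.0570231958763 271.4136597938144 [0.53239382 0.23420536]
hole 395 164.14794303797467 275.38939873417723 [0.52339573 0.2699896 ]
hole 378 183.95469576719577 277.9616402116402 [0.51658398 0.22240017]
hole 415 163.092921686747 283.61731927710844 [0.50378768 0.2724242 ]
hole 448 182.82979910714286 286.0873325892857 [0.49724392 0.22504786]
hole 394 167.99587563451777 290.3013959390863 [0.48769759 0.26058293]
hole 387 176.19105297157623 291.2643733850129 [0.48513598 0.2409251 ]
[0.5102009  0.24746087]
```

Run:
```python
from h import *
C=np.array([[0.5353685,0.25411178],[0.53239382,0.23420536],[0.52339573,0.2699896],[0.51658398,0.22240017],[0.50378768,0.2724242],[0.49724392,0.22504786],[0.48769759,0.26058293],[0.48513598,0.2409251]])
d=C-C.mean(0);print(np.hypot(*d.T),np.degrees(np.arctan2(d[:,1],d[:,0]))%45)
c=C.mean(0)
for yd in range(-180,180,15):
    y=np.radians(yd)
    q=arm.solve_ik(np.r_[c,0.19],quat(y)); q2=arm.solve_ik([0.477,-0.237,.06],quat(y))
    print(yd,None if q is None else np.round(q,2),None if q2 is None else np.round(q2,2))
```

```text
[0.02603157 0.02585023 0.02610837 0.02586083 0.02577396 0.02588873
 0.02604971 0.02590302] [14.80284778 14.15072947 14.64295647 14.28966569 14.40802601 14.96776244
 14.75282625 14.61466757]
-180 [ 0.41  0.2   2.02 -0.    0.92 -2.73] [-0.5   0.37  2.12 -0.    0.66  2.64]
-165 [ 0.41  0.2   2.02 -0.    0.92 -2.99] [-0.5   0.37  2.12 -0.    0.66  2.37]
-150 [ 0.41  0.2   2.02 -0.    0.92  3.03] [-0.5   0.37  2.12 -0.    0.66  2.11]
-135 [ 0.41  0.2   2.02 -0.    0.92  2.77] [-0.5   0.37  2.12 -0.    0.66  1.85]
-120 [ 0.41  0.2   2.02 -0.    0.92  2.5 ] [-0.5   0.37  2.12 -0.    0.66  1.59]
-105 [ 0.41  0.2   2.02 -0.    0.92  2.24] [-0.5   0.37  2.12 -0.    0.66  1.33]
-90 [ 0.41  0.2   2.02 -0.    0.92  1.98] [-0.5   0.37  2.12 -0.    0.66  1.07]
-75 [ 0.41  0.2   2.02 -0.    0.92  1.72] [-0.5   0.37  2.12 -0.    0.66  0.8 ]
-60 [ 0.41  0.2   2.02 -0.    0.92  1.46] [-0.5   0.37  2.12 -0.    0.66  0.54]
-45 [ 0.41  0.2   2.02 -0.    0.92  1.2 ] [-0.5   0.37  2.12 -0.    0.66  0.28]
-30 [ 0.41  0.2   2.02 -0.    0.92  0.93] [-0.5   0.37  2.12 -0.    0.66  0.02]
-15 [ 0.41  0.2   2.02 -
[... 274 characters left out ...]
0.    0.66 -1.03]
45 [ 0.41  0.2   2.02 -0.    0.92 -0.37] [-0.5   0.37  2.12 -0.    0.66 -1.29]
60 [ 0.41  0.2   2.02 -0.    0.92 -0.64] [-0.5   0.37  2.12 -0.    0.66 -1.55]
75 [ 0.41  0.2   2.02 -0.    0.92 -0.9 ] [-0.5   0.37  2.12 -0.    0.66 -1.81]
90 [ 0.41  0.2   2.02 -0.    0.92 -1.16] [-0.5   0.37  2.12 -0.    0.66 -2.08]
105 [ 0.41  0.2   2.02 -0.    0.92 -1.42] [-0.5   0.37  2.12 -0.    0.66 -2.34]
120 [ 0.41  0.2   2.02 -0.    0.92 -1.68] [-0.5   0.37  2.12 -0.    0.66 -2.6 ]
135 [ 0.41  0.2   2.02 -0.    0.92 -1.95] [-0.5   0.37  2.12 -0.    0.66 -2.86]
150 [ 0.41  0.2   2.02 -0.    0.92 -2.21] None
165 [ 0.41  0.2   2.02 -0.    0.92 -2.47] [-0.5   0.37  2.12 -0.    0.66  2.9 ]
```

Run:
```python
from h import *
c=np.array([0.5102,0.2475])
for k,yd in enumerate([59.6,-120.4]):
    y=np.radians(yd); z=np.array([np.sin(y),-np.cos(y)])
    arm.move_to(np.r_[c+0.0705*z,0.18],quat(y)); arm.dwell(.2)
    s=arm.snapshot("wrist"); cv2.imwrite(f"pics/ring{k}.png",s["color"])
    np.save(f"ring{k}.npy",s,allow_pickle=True); print(arm.current_t(),proj(s,np.r_[c,.15],True), arm.current_tool_pos())
```

```text
2.625 [322.80234032 146.91813578] [0.57091806 0.21224031 0.18001242]
5.6833 [327.01671017 147.58365001] [0.44942811 0.28314288 0.17999672]
```

View pics/ring0.png

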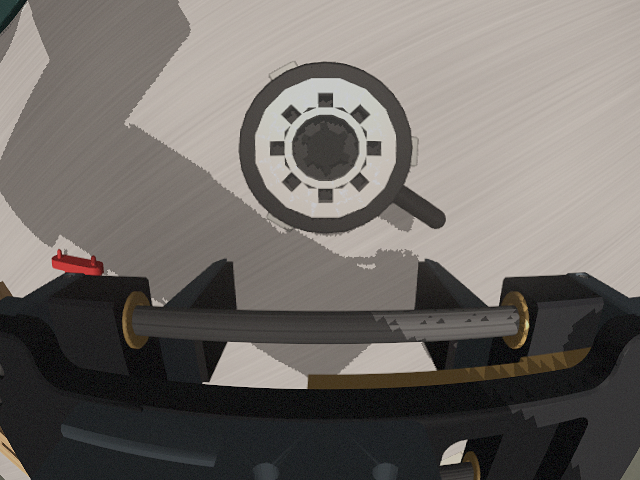

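View pics/ring1.png

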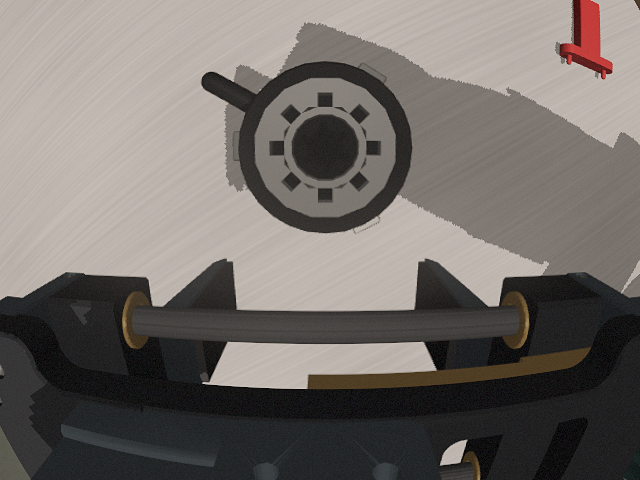

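```bash
cat >> h.py <<'E'
def ringmeas(s,pc,th=None,name=None):
    x0,y0=int(pc[0])-100,int(pc[1])-100; k=4
    g=cv2.cvtColor(s["color"],cv2.COLOR_BGR2GRAY); x0=max(x0,0);y0=max(y0,0)
    g=cv2.resize(g[y0:y0+200,x0:x0+200],None,fx=k,fy=k,interpolation=cv2.INTER_CUBIC)
    m=np.zeros_like(g); cc=(np.array(pc)-[x0,y0])*k
    cv2.circle(m,tuple(int(a) for a in cc),int(68*k),255,-1)
    T=th or 105
    D=((g<T)&(m>0)).astype(np.uint8)
    n,l,st,ce=cv2.connectedComponentsWithStats(D); P=[]
    for i in range(1,n):
        if 5*k*5*k<st[i,4]<20*k*20*k:
            r=np.hypot(*(ce[i]-cc))/k
            if 35<r<62:
                b=cv2.minAreaRect(np.argwhere(l==i)[:,::-1].astype(np.float32))
                u=(np.array(b[0])+.5)/k-.5+[x0,y0]; P.append(np.r_[onz(s,*u,.15,True)[:2],np.array(b[1])/k])
    P=np.array(P)
    if name: cv2.imwrite(name,np.hstack([g,D*255])[::2,::2])
    return P
E
python3 - <<'E'
from h import *
for k in range(2):
    s=np.load(f"ring{k}.npy",allow_pickle=True).item()
    pc=(325,148)
    P=ringmeas(s,pc,None,f"pics/rm{k}.png"); print(len(P)); print(np.round(P[:,2:],1).tolist())
    from scipy.optimize import least_squares
    C=P[:,:2]; f=lambda p:(np.array([[p[0]+.026*np.cos(p[2]+j*np.pi/4),p[1]+.026*np.sin(p[2]+j*np.pi/4)] for j in range(8)]))
    def res(p):
        F=f(p); return np.array([c-F[np.argmin(((F-c)**2).sum(1))] for c in C]).ravel()
    o=least_squares(res,[.5102,.2475,np.radians(14.6)]); print(o.x,np.degrees(o.x[2]),np.abs(o.fun).max())
    # outer disc edge
    g=cv2.cvtColor(s["color"],cv2.COLOR_BGR2GRAY)
    B=(g>(115)).astype(np.uint8)
    n,l,st,ce=cv2.connectedComponentsWithStats(B); i=l[98+15-2,325-25]
    i=l[148+62,325] if l[148+62,325] else l[148-62,325]
    ct=max(cv2.findContours((l==i).astype(np.uint8),cv2.RETR_EXTERNAL,cv2.CHAIN_APPROX_NONE)[0],key=len)
    Q=np.array([onz(s,*p[0],.15,True)[:2] for p in ct]); 
    o2=least_squares(lambda p:np.hypot(*(Q-p[:2]).T)-p[2],[.51,.2475,.038]);print("outer",st[i,4],o2.x,np.abs(o2.fun).max())
E
```

```text
8
[[13.7, 14.2], [14.0, 14.2], [14.0, 14.1], [14.0, 14.0], [14.1, 14.0], [14.0, 14.0], [13.8, 14.0], [13.5, 14.0]]
[0.51106106 0.24842504 0.2538674 ] 14.545530718147825 0.00019081513949176232
outer 10472 [0.51106676 0.24841694 0.03841093] 0.000691775137535218
16
[[15.2, 14.5], [15.3, 15.4], [15.1, 15.3], [3.7, 15.4], [14.7, 3.7], [3.5, 14.2], [13.9, 3.7], [15.2, 15.2], [15.2, 15.0], [13.6, 3.8], [3.8, 12.8], [15.6, 15.3], [15.2, 15.4], [4.0, 14.4], [12.5, 3.7], [15.0, 15.0]]
[0.50858526 0.24670817 0.20922561] 11.98774432545682 0.00947011655827143
outer 9415 [0.51124475 0.24841327 0.03794024] 0.0006698719880736739
```

View pics/rm0.png

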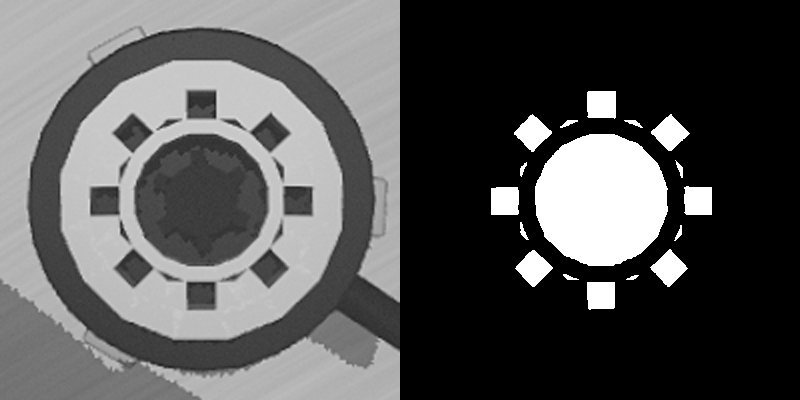

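View pics/rm1.png

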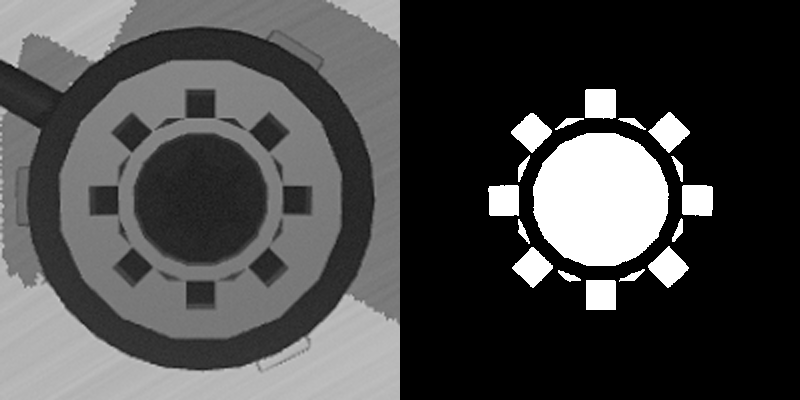

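Run:
```python
from h import *
c=np.array([0.473,-0.238]); y=np.radians(96); z=np.array([np.sin(y),-np.cos(y)])
arm.move_to(np.r_[c+0.0705*z,0.18],quat(y)); arm.dwell(.2)
s=arm.snapshot("wrist"); cv2.imwrite("pics/sp0.png",s["color"]); np.save("sp0.npy",s,allow_pickle=True)
print(arm.current_t(),arm.current_tool_pos(),proj(s,np.r_[c,.03],True))
a=cv2.resize(s["color"][60:260,200:460],None,fx=3,fy=3,interpolation=cv2.INTER_CUBIC); cv2.imwrite("pics/sp0c.png",a)
```

```text
9.85 [ 0.54315608 -0.23057893  0.1800357 ] [324.26824344 145.37186881]
```

View pics/sp0.png

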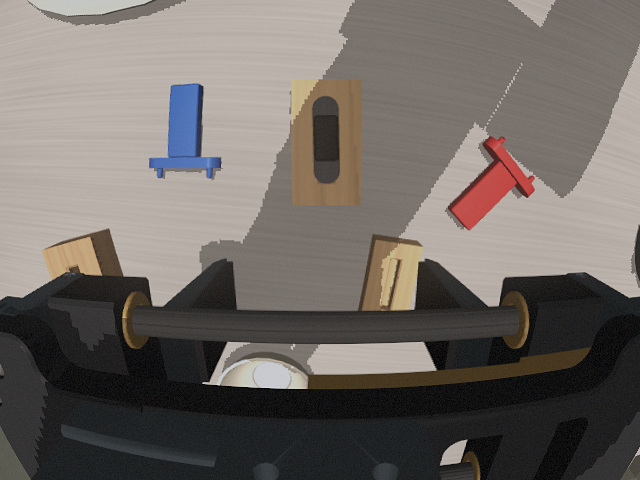

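View pics/sp0c.png

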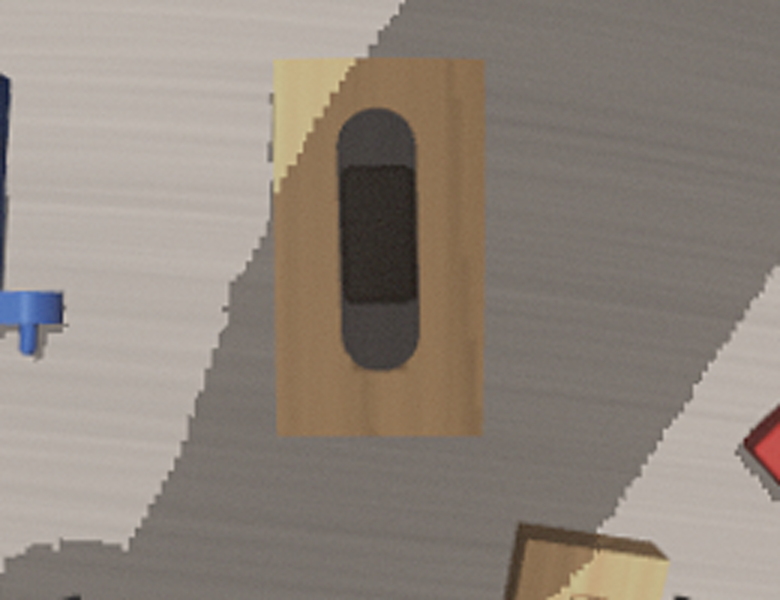

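Run:
```python
from h import *
s=np.load("sp0.npy",allow_pickle=True).item(); im=s["color"]
k=4;x0,y0=270,60
c=cv2.resize(im[y0:230,x0:380],None,fx=k,fy=k,interpolation=cv2.INTER_CUBIC)
hsv=cv2.cvtColor(c,cv2.COLOR_BGR2HSV); g=cv2.cvtColor(c,cv2.COLOR_BGR2GRAY)
wood=((hsv[...,1]>70)&(hsv[...,2]>80)).astype(np.uint8)
def big(m):
    n,l,st,ce=cv2.connectedComponentsWithStats(m); return (l==1+np.argmax(st[1:,4])).astype(np.uint8)
def rect(m,z,name):
    ct=max(cv2.findContours(m,cv2.RETR_EXTERNAL,cv2.CHAIN_APPROX_NONE)[0],key=cv2.contourArea)
    P=np.array([onz(s,*((p[0]+.5)/k-.5+[x0,y0]),z,True)[:2] for p in ct])
    (cx,cy),(w,h),a=cv2.minAreaRect((P*1000).astype(np.float32)); b=cv2.boxPoints(((cx,cy),(w,h),a))
    e=[b[1]-b[0],b[2]-b[1]]; L=max(e,key=np.linalg.norm); ang=np.degrees(np.arctan2(L[1],L[0])); ang=(ang+90)%180-90
    print(name,np.round([cx,cy,w,h],2),"long axis deg",round(float(ang),2))
    return m
w=big(wood); rect(w,.03,"holder")
ct=max(cv2.findContours(w,cv2.RETR_EXTERNAL,cv2.CHAIN_APPROX_NONE)[0],key=cv2.contourArea)
f=cv2.drawContours(np.zeros_like(w),[ct],-1,1,-1)
dk=big(f&(1-w)); rect(dk,.04,"crossbar")
for th in (42,48,54): rect(big((dk&(cv2.GaussianBlur(g,(9,9),0)<th)).astype(np.uint8)),.11,f"grip{th}")
cv2.imwrite("pics/msk.png",np.hstack([w*120+dk*60+((g<48)&(dk>0))*75,g]))
```

```text
holder [ 469.71 -236.79  110.28   60.49] long axis deg 6.03
crossbar [ 467.89 -237.32   73.63   21.94] long axis deg 7.43
grip42 [ 467.65 -235.83   29.19   12.28] long axis deg 6.09
grip48 [ 467.98 -237.52   29.8    15.71] long axis deg 7.45
grip54 [ 467.97 -237.45   30.43   15.9 ] long axis deg 7.35[ WARN:0@0.671] global loadsave.cpp:1063 imwrite_ Unsupported depth image for selected encoder is fallbacked to CV_8U.
```

View pics/msk.png

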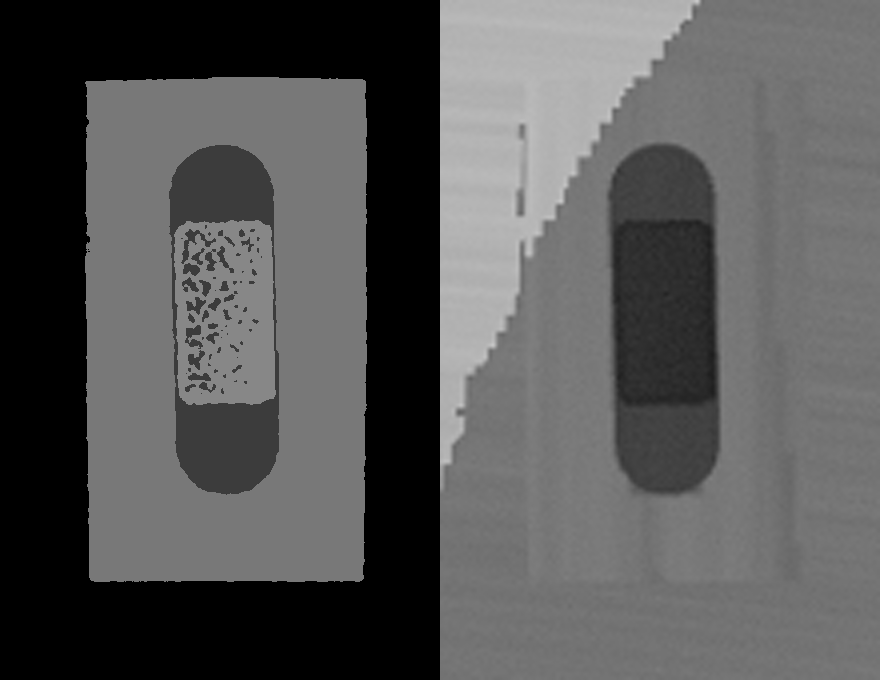

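Run:
```python
from h import *
y=np.radians(97.4); p=np.array([.4679,-.2374])
arm.move_to(np.r_[p,.14],quat(y)); print(arm.current_t(),arm.current_wrist_force())
print(arm.move_l(np.r_[p,.0562],vel=.08,until_force=8),arm.current_tool_pos(),arm.current_wrist_force())
arm.clamp(); arm.dwell(.2); print(arm.current_t(),arm.current_width()*91,arm.current_wrist_force(),arm.current_moment())
print(arm.move_l(np.r_[p,.10],vel=.08)); arm.dwell(.2)
print(arm.current_t(),arm.current_tool_pos(),np.degrees(yaw_now()),arm.current_width()*91,arm.current_wrist_force(),arm.current_moment())
s=arm.snapshot("wrist"); cv2.imwrite("pics/held0.png",s["color"]); np.save("held0.npy",s,allow_pickle=True)
```

```text
10.2833 [-0.03864928 -0.19461923 -0.37595985]
False [ 0.46825402 -0.23760484  0.05666657] [ 0.59035022 -0.12656385 -0.80963033]
12.8167 16.100914247793714 [ 0.89445591 -0.14300927 -0.22931157] [ 0.01658979 -0.12082937 -0.0262876 ]
False
13.7167 [ 0.46760973 -0.23724677  0.09953492] 97.39948762764303 15.856418457684404 [-0.46670799  0.54525642 -2.06454503] [ 0.05154353  0.02396282 -0.01587506]
```

View pics/held0.png

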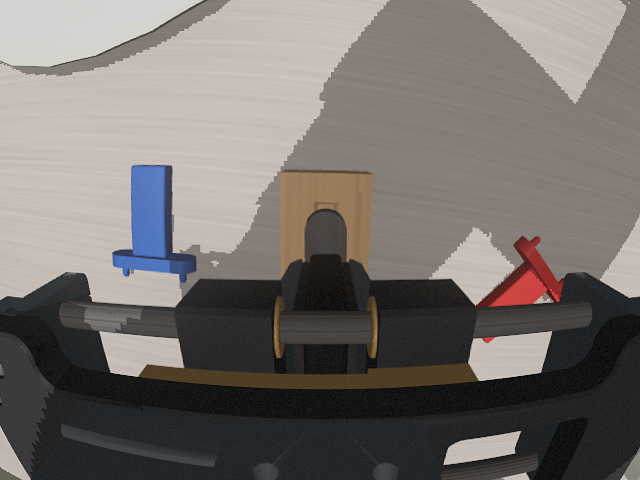

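Run:
```python
from h import *
s=np.load("held0.npy",allow_pickle=True).item()
y=np.radians(97.4); z=np.array([np.sin(y),-np.cos(y)]); yy=np.array([np.cos(y),np.sin(y)]); T=np.array([0.46761,-0.23725,.09953])
for d in (-.037,): print(proj(s,np.r_[T[:2]+d*z,T[2]-.016],True))
g=cv2.cvtColor(s["color"],cv2.COLOR_BGR2GRAY)
print(g[200:222,326]); print(g[235,290:365])
c=cv2.resize(s["color"][160:280,260:400],None,fx=5,fy=5,interpolation=cv2.INTER_CUBIC);cv2.imwrite("pics/held0c.png",c)
for u,v in [(326,208.7),(304.5,235),(347.5,235)]:
    P=onz(s,u,v,T[2]-.016,True)[:2]-T[:2]; print(P@z,P@yy)
```

```text
[324.20465627 210.80659054]
[133 134 113 107 118 126 129 124 100  44  46  52  76  71  69  72  72  74
  68  68  70  72]
[126 128 129 131 132 128 128 129 128 128 128 129 129 131 101  65  66  66
  68  67  68  67  66  69  64  69  68  74  70  71  69  72  66  71  68  71
  72  70  65  70  69  68  70  68  67  69  70  67  68  68  71  71  67  70
  71  67  69 129 127 128 129 127 128 125 122 118 119 121 120 116 124 125
 124 126 124]
-0.038096902209067314 0.0009214728025508163
-0.024229153837285796 -0.010286855695640239
-0.02420556923088606 0.012130782294581949
```

View pics/held0c.png

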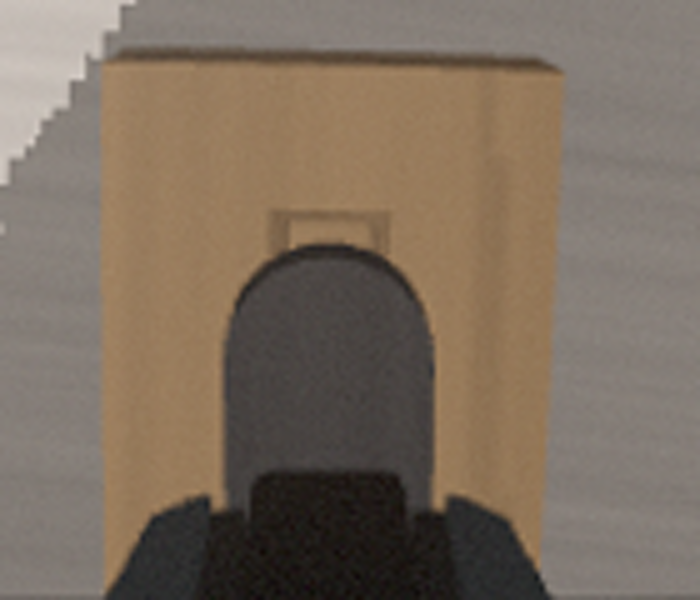

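Run:
```python
from h import *
arm.move_l([.4677,-.2373,.24],vel=.2)
y=np.radians(59.55); c=np.array([.5112,.2484])
arm.move_to(np.r_[c,.24],quat(y)); arm.move_l(np.r_[c,.198],vel=.08); arm.dwell(.3)
s=arm.snapshot("wrist"); cv2.imwrite("pics/hov0.png",s["color"]); np.save("hov0.npy",s,allow_pickle=True)
print(arm.current_t(),arm.current_tool_pos(),np.degrees(yaw_now()),arm.current_wrist_force(),arm.current_moment())
s2=arm.snapshot("scene"); cv2.imwrite("pics/hovs.png",cv2.resize(s2["color"][100:240,340:500],None,fx=5,fy=5)[:600,:800])
c=cv2.resize(s["color"][120:280,220:430],None,fx=3.8,fy=3.8,interpolation=cv2.INTER_CUBIC);cv2.imwrite("pics/hov0c.png",c[:600,:800])
```

```text
17.4167 [0.5112979  0.24847103 0.19828118] 59.551893049163425 [-0.81839498  0.30965054 -2.54782118] [-0.06216473  0.04673505  0.00031944]
```

View pics/hov0c.png

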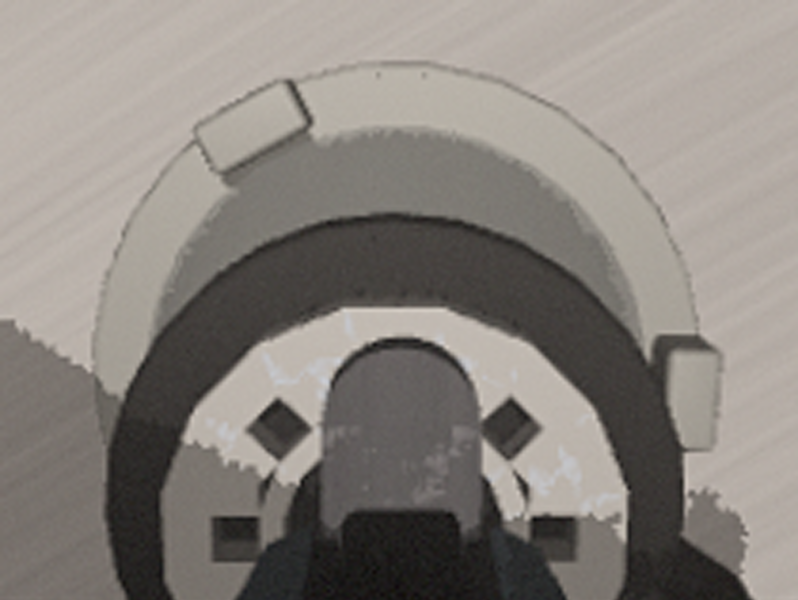

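View pics/hovs.png

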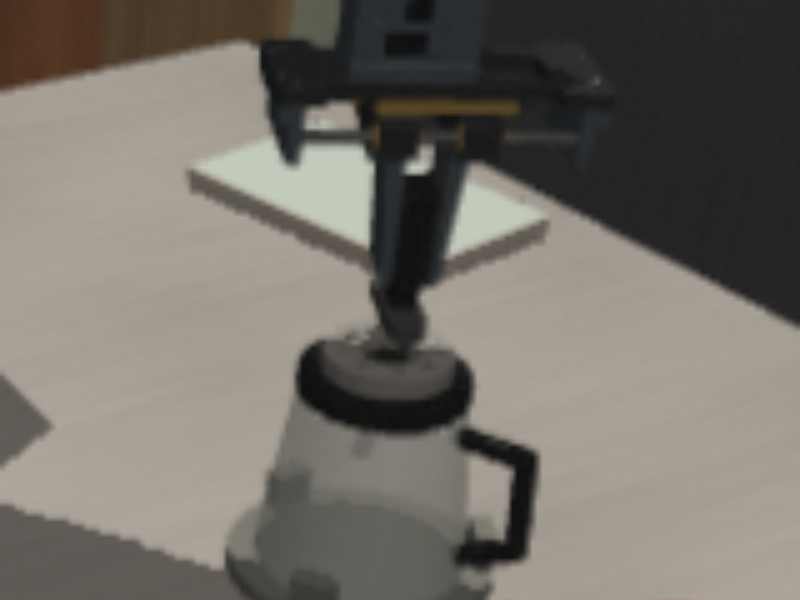

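Run:
```python
from h import *
s=np.load("hov0.npy",allow_pickle=True).item()
T=np.array([0.5112979,0.24847103,0.19828118]); y=np.radians(59.552); z=np.array([np.sin(y),-np.cos(y)]); yy=np.array([np.cos(y),np.sin(y)])
k=6;x0,y0=250,190
g=cv2.cvtColor(s["color"],cv2.COLOR_BGR2GRAY)
G=cv2.resize(g[y0:275,x0:400],None,fx=k,fy=k,interpolation=cv2.INTER_CUBIC)
D=(G<105).astype(np.uint8); n,l,st,ce=cv2.connectedComponentsWithStats(D)
for i in range(1,n):
    if 60*k<st[i,4]<400*k*k and st[i,2]<30*k:
        b=cv2.minAreaRect(np.argwhere(l==i)[:,::-1].astype(np.float32)); u=(np.array(b[0])+.5)/k-.5+[x0,y0]
        P=onz(s,*u,.15,True)[:2]-T[:2]; print("blob",np.round(u,1),np.round(np.array(b[1])/k,1),"tool z,y mm",np.round([P@z*1e3,P@yy*1e3],2))
for v in (222,228,234,240,246):
    r=g[v,295:360].astype(int); print(v,r[5:20],r[40:60])
print(g[205:216,325])
print("expected holes (mm z,y) rel ring centre at ±45: 18.38; at 90: y26")
```

```text
blob [292.9 232.5] [12.3 12.4] tool z,y mm [-18.39 -18.72]
blob [288.8 248.2] [ 3.8 10.1] tool z,y mm [ -8.39 -21.47]
blob [357.2 247.3] [8.1 2.2] tool z,y mm [-8.95 20.78]
222 [183 182 183 187 191 183 151  75  90  93  96  96  96  95  94] [ 95  96  95 100  98  96 100  97  85  99 169 186 185 183 184 183 184 184
 184 183]
228 [184 182 182 184 153 106  90  92  92  92  93  90  94  97  98] [ 93  99  95  95 101  97  99  95  95  93 101 145 188 185 130  68  51  56
  59  54]
234 [108 160 181 191 152 106 113 121 102 113 106  93  99  99  98] [ 95  96  92  93 119 121 119 115 112 112 101 107  74  73  65  63  53  52
  54  51]
240 [180 180 185 170 129  96  99  98  90  91  88  93  94  94  92] [123 115 108  98  99 100  98  95  95  91  94 113 181 183 182 181 171 132
  65  79]
246 [50 50 55 47 72 89 90 90 88 89 91 92 92 94 92] [114 102  90  94  97  96  98  93  93  93  93  77  46 109 182 187 182 178
 181 183]
[186 187 181 146  48  51  69  98 100  99  97]
expected holes (mm z,y) rel ring centre at ±45: 18.38; at 90: y26
```

Run:
```python
from h import *
s=np.load("hov0.npy",allow_pickle=True).item()
T=np.array([0.5112979,0.24847103,0.19828118]); y=np.radians(59.552); z=np.array([np.sin(y),-np.cos(y)]); yy=np.array([np.cos(y),np.sin(y)])
for u,v in [(325.3,211.3),(303.8,240),(346.6,240)]:
    P=onz(s,u,v,T[2]-.016,True)[:2]-T[:2]; print("bar",P@z*1e3,P@yy*1e3)
P=onz(s,325.3,208.2,T[2]-.026,True)[:2]-T[:2]; print("bar bottom edge",P@z*1e3)
for u,v in [(292.9,232.5),(354.3,232.5)]:
    P=onz(s,u,v,.15,True)[:2]-T[:2]; print("hole",P@z*1e3,P@yy*1e3)
g=cv2.cvtColor(s["color"],cv2.COLOR_BGR2GRAY)
G=cv2.resize(g[222:244,280:372],None,fx=8,fy=8,interpolation=cv2.INTER_CUBIC); cv2.imwrite("pics/hz.png",G)
```

```text
bar -37.191081654199614 1.0260212800219544
bar -21.983674104703372 -10.229621488410045
bar -21.96053511614841 12.162337663340818
bar bottom edge -37.11159155898642
hole -18.361743335946386 -18.70951572490764
hole -18.32183676216188 18.781275207120114
```

View pics/hz.png

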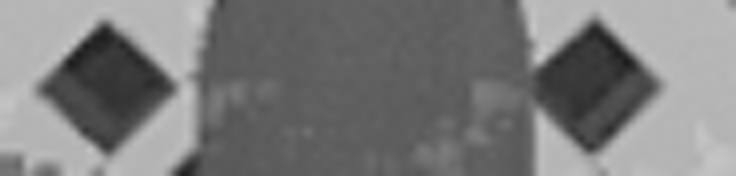

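Run:
```python
from h import *
y=np.radians(59.55); z=np.array([np.sin(y),-np.cos(y)]); yy=np.array([np.cos(y),np.sin(y)])
# actual tool sits ~0.1mm off command; ring centre = T at hover (+0,0)
c=np.array([.5112,.2484])-.0010*yy+.00012*z
arm.move_l(np.r_[c,.190],vel=.03); arm.dwell(.2); f0=arm.current_wrist_force(); print(f0,arm.current_moment())
r=arm.move_l(np.r_[c,.1755],vel=.01,until_force=4)
print(r,arm.current_t(),arm.current_tool_pos(),arm.current_wrist_force(),arm.current_moment())
arm.dwell(.2); print(arm.current_tool_pos(),arm.current_wrist_force(),arm.current_moment())
s=arm.snapshot("wrist"); cv2.imwrite("pics/seat0.png",cv2.resize(s["color"][120:280,220:430],None,fx=3.8,fy=3.8,interpolation=cv2.INTER_CUBIC)[:600,:800])
```

```text
[ 0.11519397 -0.81861104 -2.52669772] [-0.03989631 -0.07065849 -0.0235618 ]
True 19.3667 [0.51076997 0.24745402 0.17611362] [0.27165895 0.42145292 5.12898671] [-0.1166047   0.03075369  0.05588809]
[0.51076909 0.24746428 0.17609331] [-1.15356526 -0.40220155  6.3520001 ] [-0.05948018  0.00263541  0.00596395]
```

View pics/seat0.png

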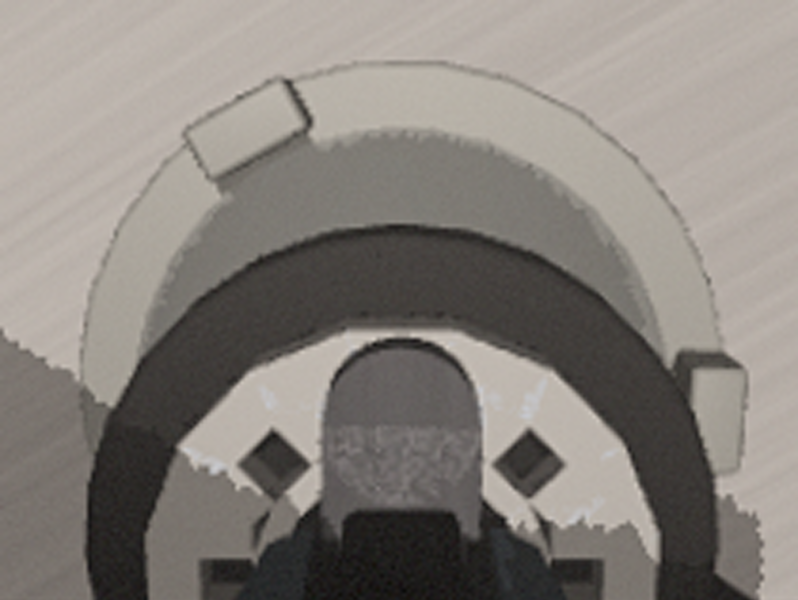

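```bash
cat > turn.py <<'E'
from h import *
import sys
C=np.array([.5112,.2484])
def pose(yd,zz):
    y=np.radians(yd); z=np.array([np.sin(y),-np.cos(y)]); yy=np.array([np.cos(y),np.sin(y)])
    return np.r_[C-.0010*yy+.00012*z,zz],quat(y)
def turn(y0,y1,step,zz,mlim):
    yd=y0
    while yd>y1+1e-6:
        yd=max(yd-step,y1); p,q=pose(yd,zz); arm.move_l(p,q,vel=.02)
        m=arm.current_moment(); f=arm.current_wrist_force(); T=arm.current_tool_pos()
        print(f"{arm.current_t():.2f} cmd {yd:.2f} yaw {np.degrees(yaw_now()):.2f} Mz {m[2]:.3f} Mxy {m[0]:.2f},{m[1]:.2f} F {np.round(f,1)} z {T[2]:.4f} xyerr {np.round((T[:2]-p[:2])*1e3,2)}")
        if abs(m[2])>mlim: print("LIMIT"); break
    return yd
E
python3 - <<'E'
from turn import *
turn(59.55,53.55,2,.1758,.9)
E
```

```text
19.87 cmd 57.55 yaw 57.59 Mz -0.088 Mxy -0.35,0.14 F [-0.3 -0.8  4.9] z 0.1761 xyerr [0.19 0.05]
20.12 cmd 55.55 yaw 55.59 Mz 0.002 Mxy -0.52,0.31 F [-1.3 -2.7  5.4] z 0.1761 xyerr [ 0.2  -0.01]
20.37 cmd 53.55 yaw 53.59 Mz -0.002 Mxy -0.58,0.25 F [-0.2 -2.   5.3] z 0.1761 xyerr [ 0.2  -0.08]
```

Run:
```python
from h import *
s=arm.snapshot("wrist"); cv2.imwrite("pics/seat1.png",cv2.resize(s["color"][120:280,220:430],None,fx=3.8,fy=3.8,interpolation=cv2.INTER_CUBIC)[:600,:800])
print(arm.current_moment(),arm.current_wrist_force(),arm.current_joint_efforts(),arm.current_width()*91)
```

```text
[-0.66104634  0.20935689  0.01683197] [-1.26180809 -2.28602918  5.31413651] [ 9.18090418e-01 -5.58934236e+01 -3.79765034e+01  4.83146869e-01
 -5.18382378e-01  5.23167034e-02] 16.06981611090721
```

View pics/seat1.png

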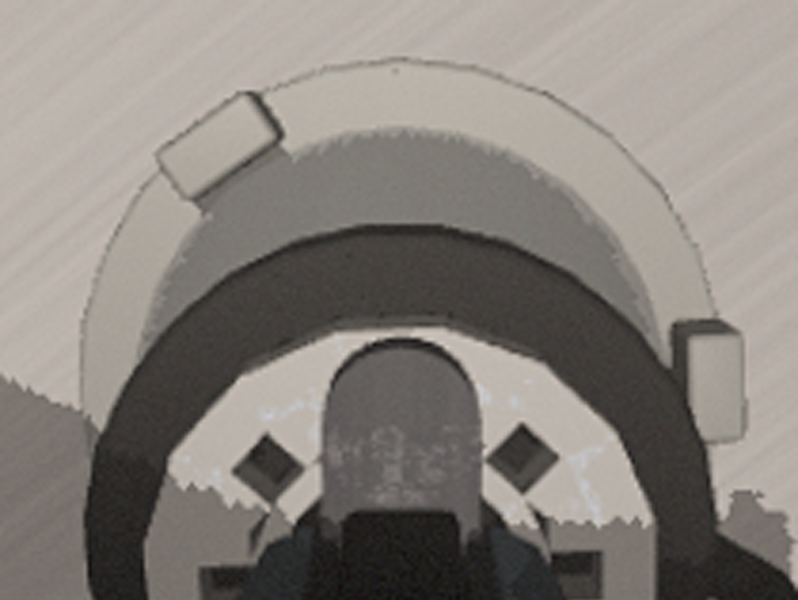

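Run:
```python
from turn import *
yd=turn(53.55,26,4,.1758,.6)
s=arm.snapshot("wrist"); cv2.imwrite("pics/seat2.png",cv2.resize(s["color"][120:280,220:430],None,fx=3.8,fy=3.8,interpolation=cv2.INTER_CUBIC)[:600,:800])
```

```text
20.67 cmd 49.55 yaw 49.57 Mz -0.095 Mxy -0.73,0.17 F [-1.  -2.2  5.9] z 0.1761 xyerr [ 0.22 -0.1 ]
20.92 cmd 45.55 yaw 45.57 Mz -0.047 Mxy -0.77,0.19 F [-0.8 -3.9  5.3] z 0.1761 xyerr [ 0.22 -0.14]
21.17 cmd 41.55 yaw 41.58 Mz 0.015 Mxy -0.84,0.14 F [-0.5 -3.5  6.5] z 0.1761 xyerr [ 0.23 -0.19]
21.42 cmd 37.55 yaw 37.58 Mz -0.038 Mxy -0.94,0.14 F [ 0.1 -4.1  5.8] z 0.1761 xyerr [ 0.22 -0.21]
21.67 cmd 33.55 yaw 33.57 Mz -0.075 Mxy -0.95,0.18 F [ 0.1 -4.6  6. ] z 0.1761 xyerr [ 0.2  -0.26]
21.92 cmd 29.55 yaw 29.58 Mz -0.147 Mxy -0.94,0.22 F [-1.1 -4.1  6.5] z 0.1761 xyerr [ 0.17 -0.23]
22.17 cmd 26.00 yaw 26.03 Mz -0.059 Mxy -0.97,0.26 F [-1.5 -4.4  7. ] z 0.1761 xyerr [ 0.19 -0.27]
```

View pics/seat2.png

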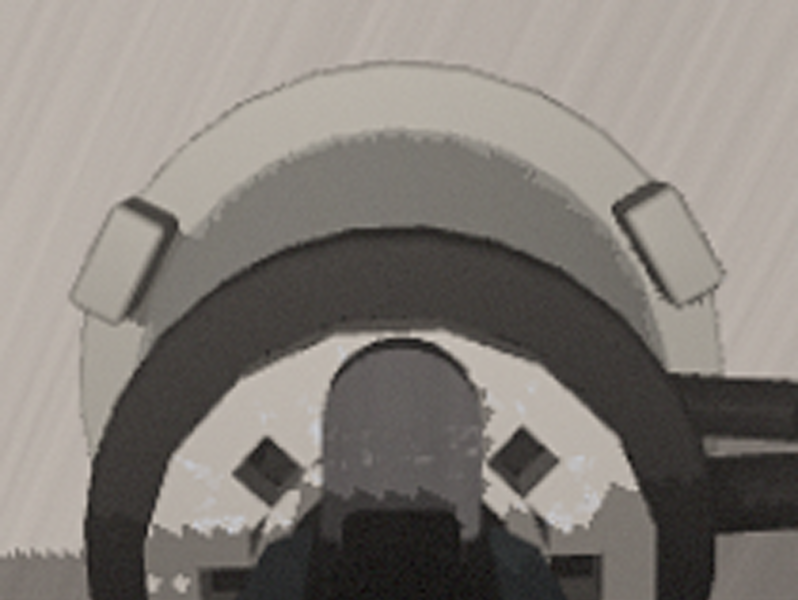

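Run:
```python
from turn import *
yd=turn(26,8,1.5,.1758,.6)
```

```text
22.47 cmd 24.50 yaw 24.55 Mz -0.027 Mxy -1.05,0.32 F [-1.2 -4.4  7.1] z 0.1761 xyerr [ 0.14 -0.28]
22.72 cmd 23.00 yaw 23.05 Mz -0.006 Mxy -1.05,0.31 F [-1.7 -4.2  6.7] z 0.1761 xyerr [ 0.11 -0.29]
22.97 cmd 21.50 yaw 21.55 Mz -0.012 Mxy -1.11,0.34 F [-1.9 -5.3  6.3] z 0.1761 xyerr [ 0.15 -0.3 ]
23.22 cmd 20.00 yaw 20.05 Mz 0.005 Mxy -1.10,0.28 F [-1.7 -5.1  6.7] z 0.1761 xyerr [ 0.14 -0.31]
23.47 cmd 18.50 yaw 18.55 Mz -0.030 Mxy -1.18,0.34 F [-0.4 -5.1  7.4] z 0.1761 xyerr [ 0.13 -0.32]
23.72 cmd 17.00 yaw 17.05 Mz -0.033 Mxy -1.16,0.33 F [-1.8 -5.4  6.3] z 0.1761 xyerr [ 0.12 -0.37]
23.97 cmd 15.50 yaw 15.55 Mz 0.017 Mxy -1.18,0.36 F [-2.3 -5.8  6. ] z 0.1761 xyerr [ 0.12 -0.35]
24.22 cmd 14.00 yaw 14.05 Mz 0.008 Mxy -1.21,0.32 F [-2.4 -4.8  6.5] z 0.1761 xyerr [ 0.12 -0.36]
24.47 cmd 12.50 yaw 12.56 Mz -0.012 Mxy -1.18,0.32 F [-1.6 -5.5  7.2] z 0.1761 xyerr [ 0.11 -0.35]
24.72 cmd 11.00 yaw 11.05 Mz -0.037 Mxy -1.22,0.31 F [-0.7 -5.5  6.8] z 0.1761 xyerr [ 0.08 -0.37]
24.97 cmd 9.50 yaw 9.55 Mz -0.044 Mxy -1.17,0.37 F [-1.5 -5.8  6.4] z 0.1761 xyerr [ 0.09 -0.36]
25.22 cmd 8.00 yaw 8.05 Mz -0.019 Mxy -1.24,0.31 F [-2.1 -5.3  6. ] z 0.1761 xyerr [ 0.11 -0.36]
```

Run:
```python
from h import *
s=arm.snapshot("wrist"); cv2.imwrite("pics/seat3.png",cv2.resize(s["color"][120:280,220:430],None,fx=3.8,fy=3.8,interpolation=cv2.INTER_CUBIC)[:600,:800])
print(arm.current_moment(),arm.current_joint_efforts())
```

```text
[-1.22581206  0.40457023  0.05146401] [ 2.34006241e+00 -5.54067707e+01 -3.84137428e+01  1.01328403e+00
 -1.00558989e+00  1.19782941e-02]
```

View pics/seat3.png

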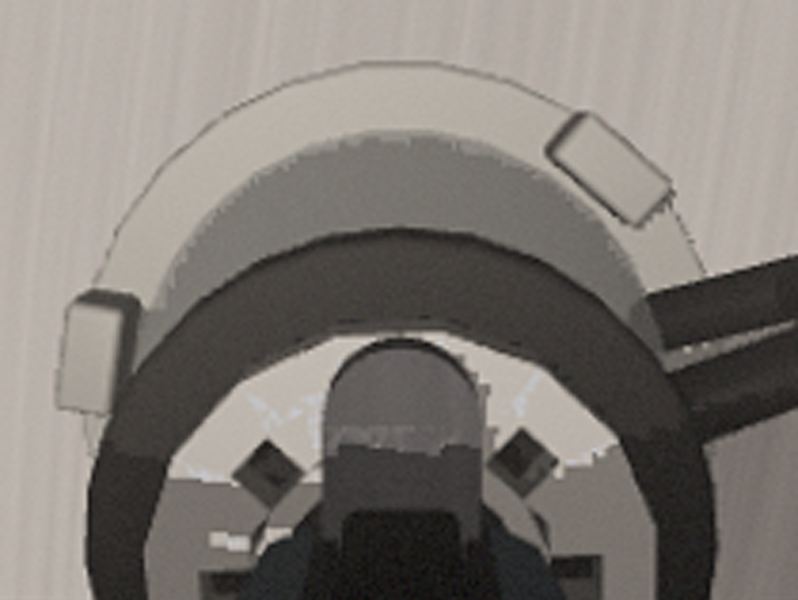

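Run:
```python
from turn import *
yd=turn(8,0,1,.1758,.25)
print(arm.current_joint_efforts()[5])
```

```text
25.52 cmd 7.00 yaw 7.11 Mz 0.581 Mxy -1.16,0.47 F [-1.4 -5.3  6.4] z 0.1761 xyerr [ 0.12 -0.34]
LIMIT
0.6733212433755398
```

Run:
```python
from turn import *
yd=turn(7,6,.5,.1758,1.6)
print(arm.current_joint_efforts()[5]); arm.dwell(.2);print(arm.current_moment())
s=arm.snapshot("wrist"); cv2.imwrite("pics/seat4.png",cv2.resize(s["color"][120:280,220:430],None,fx=3.8,fy=3.8,interpolation=cv2.INTER_CUBIC)[:600,:800])
```

```text
25.77 cmd 6.50 yaw 6.63 Mz 0.861 Mxy -1.08,0.42 F [-2.6 -5.3  6.6] z 0.1761 xyerr [ 0.11 -0.35]
26.02 cmd 6.00 yaw 6.14 Mz 0.995 Mxy -1.02,0.49 F [-2.1 -5.6  6.4] z 0.1761 xyerr [ 0.08 -0.38]
1.0400762781500816
[-1.06840272  0.46701392  1.0161983 ]
```

View pics/seat4.png

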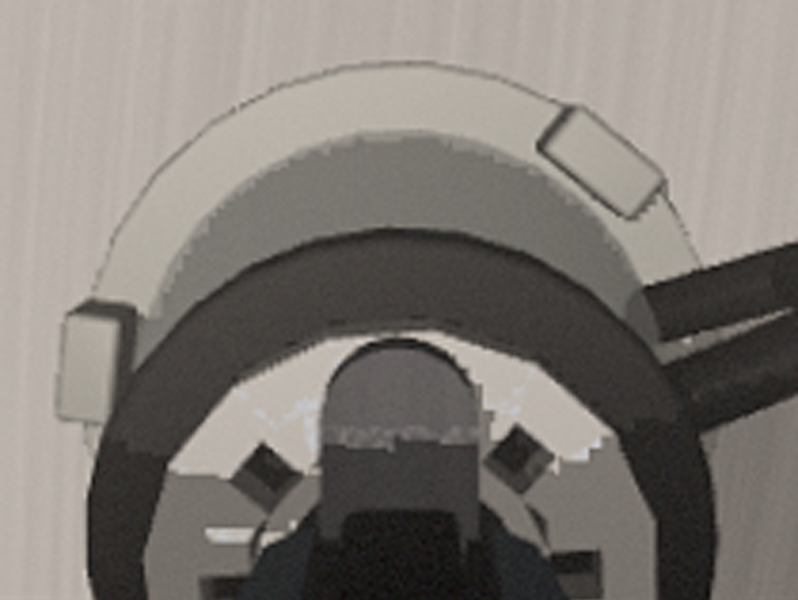

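```bash
cat >> turn.py <<'E'
def holeang(s,T):
    """ring angle from the two +-45 deg holes beside the bar (deg)"""
    g=cv2.cvtColor(s["color"],cv2.COLOR_BGR2GRAY); k=6; out=[]
    for (a,b) in ((276,304),(344,372)):
        G=cv2.resize(g[230:256,a:b],None,fx=k,fy=k,interpolation=cv2.INTER_CUBIC)
        D=(G<85).astype(np.uint8); n,l,st,ce=cv2.connectedComponentsWithStats(D)
        cc=np.array([(b-a)*k/2,13*k]); i=min(range(1,n),key=lambda i:np.hypot(*(ce[i]-cc))-(1e3 if st[i,4]>60*k*k else 0))
        r=cv2.minAreaRect(np.argwhere(l==i)[:,::-1].astype(np.float32)); u=(np.array(r[0])+.5)/k-.5+[a,230]
        out.append(onz(s,*u,.15,True)[:2]); print(np.round(u,1),np.round(np.array(r[1])/k,1),end=" ")
    d=out[1]-out[0]; print("chord angle",np.degrees(np.arctan2(d[1],d[0])),np.linalg.norm(d))
E
python3 - <<'E'
from turn import *
s=arm.snapshot("wrist"); holeang(s,0)
yd=turn(6,5,.5,.1758,1.6)
s=arm.snapshot("wrist"); holeang(s,0)
E
```

```text
[289.6 245.6] [14.1 14.3] [355.8 240.6] [14.2 13.9] chord angle 10.5237740774052 0.03675739719405924
26.57 cmd 5.50 yaw 5.65 Mz 1.035 Mxy -0.98,0.46 F [-2.2 -5.   6.4] z 0.1761 xyerr [ 0.12 -0.36]
26.82 cmd 5.00 yaw 5.15 Mz 1.112 Mxy -0.95,0.45 F [-3.1 -3.7  7.2] z 0.1761 xyerr [ 0.1  -0.29]
[288.9 246.2] [14.5 13.8] [349.6 243.4] [18.9 25.9] chord angle 7.877273559826722 0.03362059269030603
```

Run:
```python
from turn import *
s=arm.snapshot("wrist"); cv2.imwrite("pics/seat5.png",cv2.resize(s["color"][120:280,220:430],None,fx=3.8,fy=3.8,interpolation=cv2.INTER_CUBIC)[:600,:800])
for yd in (6.0,7.0):
    p,q=pose(yd,.1760); arm.move_l(p,q,vel=.02); print(yd,np.round(arm.current_moment(),2),np.round(arm.current_wrist_force(),1))
```

```text
6.0 [-1.12  0.2   0.81] [-0.9 -5.5  6.1]
7.0 [-1.14  0.26  0.5 ] [-1.1 -5.8  4.8]
```

View pics/seat5.png

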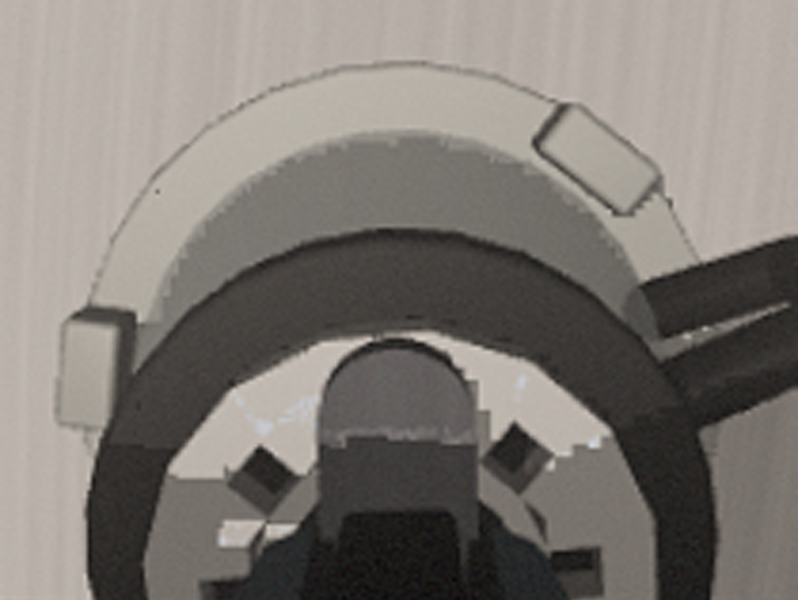

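Run:
```python
from turn import *
for yd in (8.0,8.7):
    p,q=pose(yd,.1760); p[1]-=.0004 if yd>8.5 else .0002; arm.move_l(p,q,vel=.02); print(yd,np.round(arm.current_moment(),2),np.round(arm.current_wrist_force(),1))
p[2]=.192; arm.move_l(p,vel=.02); print(np.round(arm.current_moment(),2),np.round(arm.current_wrist_force(),1),arm.current_width()*91)
p[2]=.25; arm.move_l(p,vel=.12)
arm.dwell(.1); print(arm.current_t(),np.round(arm.current_moment(),2),np.round(arm.current_wrist_force(),1))
s=arm.snapshot("wrist"); cv2.imwrite("pics/up0.png",s["color"]); np.save("up0.npy",s,allow_pickle=True); np.save("up0T.npy",arm.current_tool_pos()); print(arm.current_tool_pos(),np.degrees(yaw_now()))
```

```text
8.0 [-0.9   0.26  0.15] [ 0.3 -3.3  5.8]
8.7 [-0.42  0.14  0.07] [-1.2 -0.7  4.4]
[-0.09  0.03  0.01] [-0.6  0.3 -2.7] 15.749895858892554
29.6 [-0.15 -0.02  0.  ] [ 0.1  0.6 -3.5]
[0.50974912 0.24752073 0.24900438] 8.699011839609387
```

View pics/up0.png

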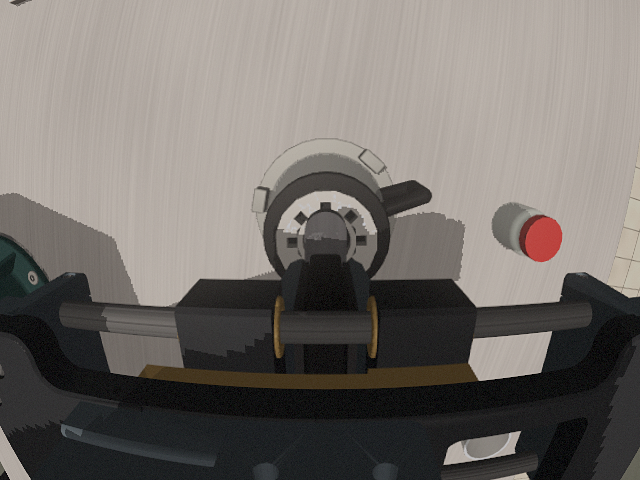

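Run:
```python
from turn import *
y=np.radians(96.03); z=np.array([np.sin(y),-np.cos(y)]); yy=np.array([np.cos(y),np.sin(y)])
c=np.array([.4697,-.2368])-.0010*yy
s=arm.snapshot("top"); cv2.imwrite("pics/topring.png",cv2.resize(s["color"][230:330,120:220],None,fx=6,fy=6,interpolation=cv2.INTER_CUBIC))
arm.move_to(np.r_[c,.22],quat(y)); arm.move_l(np.r_[c,.085],vel=.12); arm.dwell(.2)
s=arm.snapshot("wrist"); cv2.imwrite("pics/hh0.png",cv2.resize(s["color"][130:290,220:430],None,fx=3.8,fy=3.8,interpolation=cv2.INTER_CUBIC)[:600,:800])
print(arm.current_t(),arm.current_tool_pos(),np.degrees(yaw_now()),np.round(arm.current_wrist_force(),1))
```

```text
33.325 [ 0.47002575 -0.23791416  0.08542523] 96.02977934501705 [ 0.1  0.4 -1.2]
```

View pics/hh0.png

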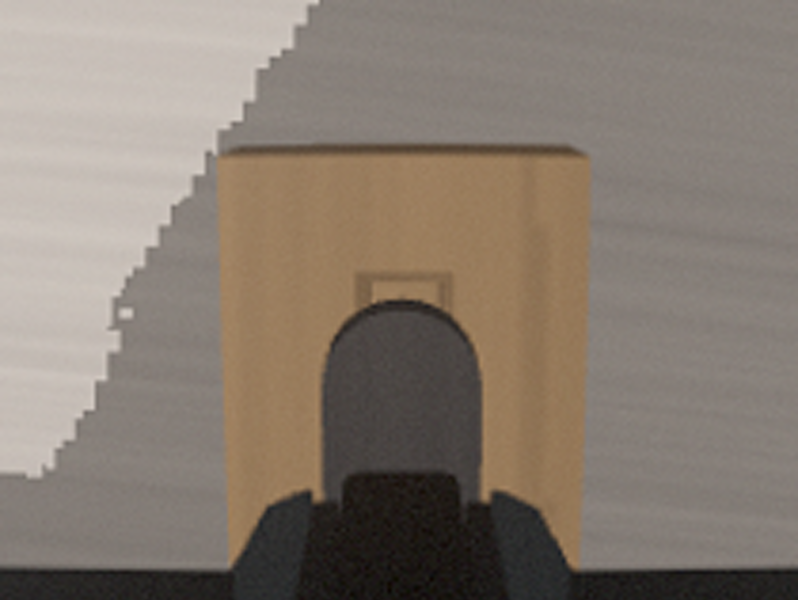

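Run:
```python
from turn import *
y=np.radians(96.03); yy=np.array([np.cos(y),np.sin(y)])
c=np.array([.4697,-.2368])-.0010*yy
arm.move_l(np.r_[c,.070],vel=.04); arm.dwell(.1)
r=arm.move_l(np.r_[c,.0555],vel=.012,until_force=3)
print(r,arm.current_t(),arm.current_tool_pos(),np.round(arm.current_wrist_force(),1))
s=arm.snapshot("wrist"); cv2.imwrite("pics/hh1.png",cv2.resize(s["color"][130:290,220:430],None,fx=3.8,fy=3.8,interpolation=cv2.INTER_CUBIC)[:600,:800])
```

```text
True 35.0167 [ 0.46971615 -0.23775659  0.05615635] [-0.6  0.2  6.6]
```

View pics/hh1.png

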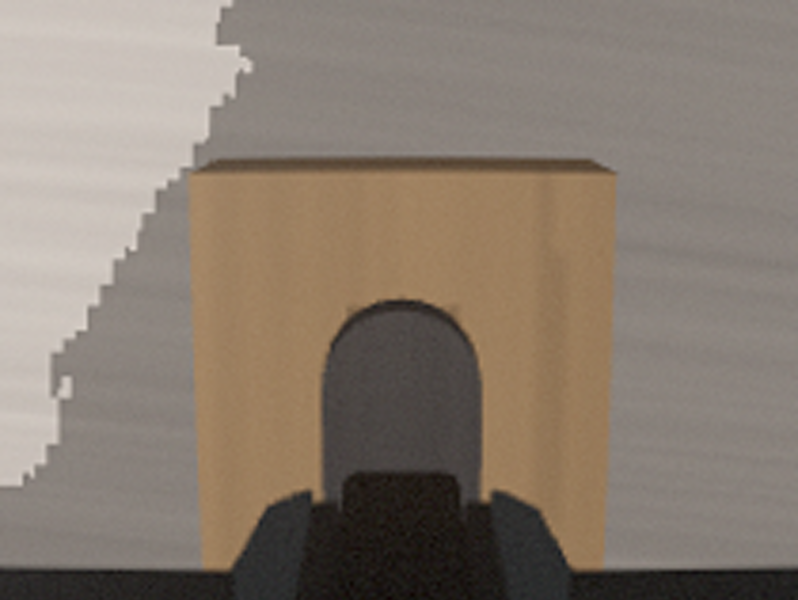

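View pics/topring.png

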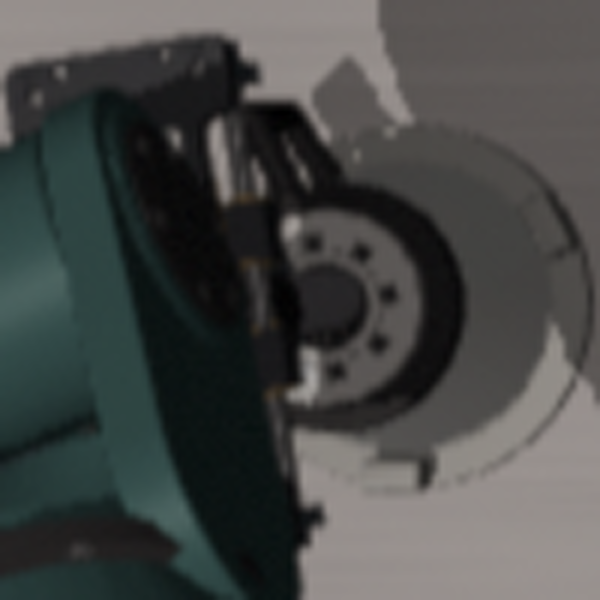

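Run:
```python
from turn import *
p=arm.current_tool_pos()
arm.move_l([p[0],p[1],.0564],vel=.01)
arm.gripper_open(); arm.dwell(.2); print(arm.current_width(),np.round(arm.current_wrist_force(),1))
arm.move_l([p[0],p[1],.16],vel=.08)
y=np.radians(96.03); z=np.array([np.sin(y),-np.cos(y)])
arm.move_l(np.r_[np.array([.4697,-.2368])+.0705*z,.18],vel=.1); arm.dwell(.2)
s=arm.snapshot("wrist"); cv2.imwrite("pics/fin_w.png",s["color"]); print(arm.current_t())
s=arm.snapshot("top"); im=s["color"]; cv2.imwrite("pics/fin_t.png",im)
cv2.imwrite("pics/fin_s.png",arm.snapshot("scene")["color"])
g=cv2.resize(cv2.cvtColor(im,cv2.COLOR_BGR2GRAY)[255:310,150:205],None,fx=8,fy=8,interpolation=cv2.INTER_CUBIC)
n,l,st,ce=cv2.connectedComponentsWithStats((g<80).astype(np.uint8)); C=[]
for i in range(1,n):
    if 40<st[i,4]<1500: C.append(onz(s,*((ce[i]+.5)/8-.5+[150,255]),.15)[:2])
C=np.array(C);d=C-C.mean(0);print(C.mean(0),len(C),np.degrees(np.arctan2(d[:,1],d[:,0]))%45)
```

```text
1.00211524854301 [ 0.5 -0.3 -0.6]
39.2917
[0.5102215  0.24751911] 8 [10.70786115 10.34438269 10.63928741 10.51904619 10.3367172  10.82935451
 10.63176827 10.28253828]
```

View pics/fin_w.png

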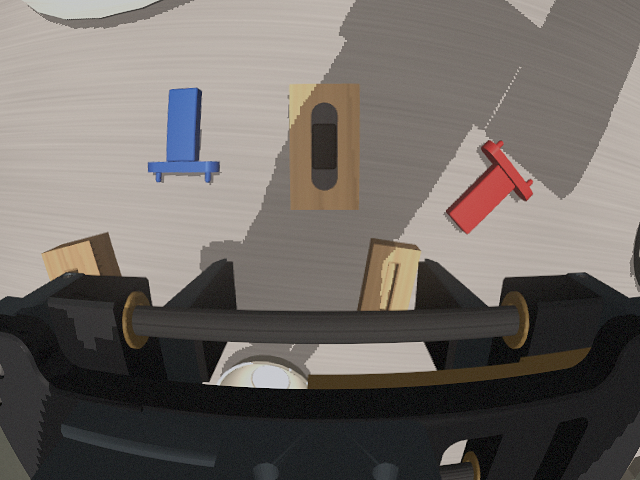

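View pics/fin_s.png

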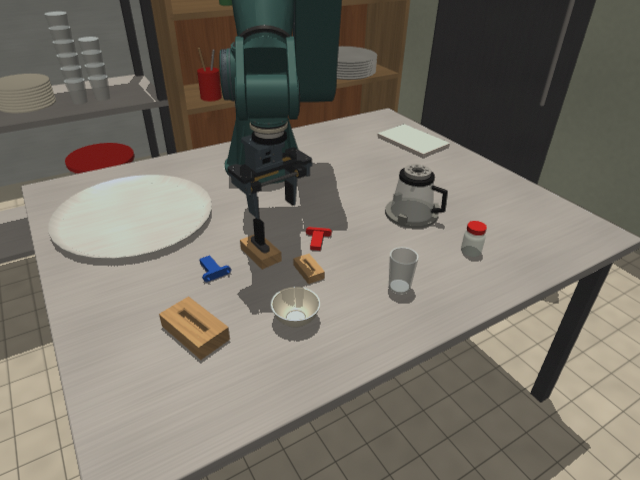

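View pics/fin_t.png

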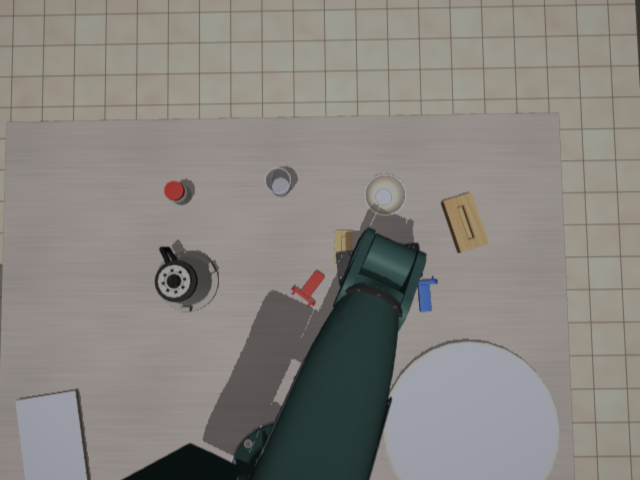

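Run:
```python
from h import *
print(np.round(arm.current_wrist_force(),1),arm.current_t()); arm.sign_off()
```

```text
[-1.1 -0.3 -0.3] 39.3917
the job is handed in; nothing more can be done
```

The ring is home against its stop, and the spanner stands back in its middle-sized holder, released. I handed the job in at 39.4 s.

- **Seating:** The black spanner's pins went fully into two opposite holes on the first try. The crossbar came to rest on the ring face at TCP z = 0.176, as expected, pressing with about 9 N.
- **Turning:** I turned the ring clockwise with the spanner. The wrist moment about z stayed near zero until a firm stop, then rose to about 1.1 N m. I then eased off the load and lifted straight up.
- **Ring angle:** The last top view shows the ring turned 49.0° (0.856 rad) from where it began. Even from the lowest possible start (0.30) that is about 1.156, just past home at 1.15.
- **Spanner and surroundings:** The last wrist and scene pictures show the spanner upright in its slot. The bowl, tumbler, spice jar and look-alikes had not moved.

Some readings disagreed or were unclear:
- **Grip offset:** The spanner sat about 1 mm off the TCP across the jaws. I saw this in the hover picture and corrected for it.
- **Ring friction:** The 0.3 N m of ring friction did not show in the moment readings while turning.
- **Sideways force:** A side force of 5 to 6 N built up during the turn.
- **Slip at the stop:** The spanner twisted slightly in the jaws at the stop, about 1 to 2° by eye.
- **Last degree:** My hole measurement failed for the last degree of turning, so I relied on the felt stop and the final top view.

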